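Reset the bag-length stop on the bag sealer

TASK

On the bag sealer, press the red lock button down and, keeping it held down, push the grey carriage with its blue bag fence along the rail until it is right up against the orange end stop. Then let go, so that the button pops back up and locks the carriage there. Leave the scanner, the tin, the pen pot and the scoop where they are.

Things in the scene. Friction and masses are not known exactly. Their poses are not given: they have to be found in the camera images.
- sealer: White bench bag sealer with rail, fixed to the bench. Origin: on the bench, under the aluminium rail's centre line. +z up; +y along the rail, from the sealing jaw to the orange end stop: the way the carriage must slide; +x across the white bag bed (x 45 to 175 mm, 20 mm high). Rail 34 mm wide, 22 high, y -145 to 155. Sealer body with raised jaw: x -90 to 215, y -225 to -145, up to 125 mm high.
- end_stop (a point): Middle of the top edge of the orange end stop's face, 128 mm along +y from the sealer origin, 40 mm above the bench. Block 46 x 24 x 40 mm. The carriage's leading face is 48 mm ahead (+y) of the button centre, so at the stop the button centre is 48 mm short of this point along y.
- button_top (a point): Centre of the top of the round red lock button (32 mm diameter) on the grey carriage, 58 mm above the bench when up. It goes straight down 6 mm and then still stands 6 mm over the carriage's flat top (64 mm in x; y from 35 mm behind to 48 mm ahead of the button; 46 mm above the bench). Moves with carriage and press.
- fence (a point): Point on the top edge of the upright blue bag fence fixed on the carriage, straight ahead (+y) of the button: its face towards the button is 28 mm from the button centre, top 86 mm above the bench, 8 mm thick, from 32 mm on the -x side to 168 mm on the +x side. A fingertip on the button may push against it.
- stop (a joint): Carriage travel along the rail in m: 0 at the jaw end, 0.160 against the orange end stop. Starts between 0 and 0.07. A friction brake locks it while the button is up (it slips only if forced with over 35 N: do not); with the button down it slides with a drag of about 2 N. No spring: it stays where it is left.
- lock (a joint): Travel of the lock button in m: 0 up (locked), 0.006 fully down. Spring: about 3.5 N before it starts to move, about 7 N fully down. The brake is free once the button is 2 mm down and holds again as soon as the button comes up.
- scanner: Black hand-held scanner lying on the bench, 160 x 70 x 33 mm, loose; origin under its middle. Leave alone.
- tin: Yellow-labelled coffee tin, 72 mm diameter, 95 mm high, loose, standing; origin at the centre of its underside. Leave alone.
- pot: White plastic pen pot, 76 mm across the rim, 85 mm high, with pens up to 120 mm, loose; origin at the centre of its underside. Leave alone.
- scoop: Bare metal scoop lying on the bench, 180 x 60 x 32 mm, loose; origin near its middle, handle to its -x. Leave alone.

How it is judged:
On the way, in this order (a step that is already met when the one before it is completed fails the run):
1. the lock button is pressed down (value of joint lock above 0.002 m and value of joint stop below 0.12 m), for 0.1 s.
2. the carriage is against the end stop with the button still held down (value of joint stop above 0.157 m and value of joint lock above 0.001 m), for 0.1 s.
At the end, for the whole second after the job is handed in: The carriage stands still within 3 mm of the orange end stop and the lock button is up again (within 1 mm) (value of joint stop above 0.157 m and value of joint lock below 0.001 m and velocity of joint stop between -0.005 and 0.005 m/s); the robot touches nothing.
It fails at once if the carriage is forced along while its lock button is up (velocity of joint stop above 0.01 m/s and value of joint lock below 0.0003 m).
It fails at once if the scanner is moved, lifted or carried (distance of scanner from where it was at the start of the episode above 0.015 m).
It fails at once if the tin is moved, lifted or carried (distance of tin from where it was at the start of the episode above 0.015 m).
It fails at once if the pen pot is moved, lifted or carried (distance of pot from where it was at the start of the episode above 0.015 m).
It fails at once if the scoop is moved, lifted or carried (distance of scoop from where it was at the start of the episode above 0.015 m).
It also fails if it takes over 37 s, if anything falls off the work surface, if the arm or the gripper's body presses on something with over 40 N, if the wrist force passes 120 N, or if a joint passes its speed limit or range.

ROBOT

A 6-joint arm with a two-finger parallel gripper is mounted at the origin on the work surface. World frame = base frame: x ahead of the robot, y to its left, z up, the work surface at z = 0. Lengths are in m, angles in rad, forces in N, time in s.
With the tool pointing down it reaches from about 0.275 to 0.85 m from the base axis. Payload 19 kg.
Tool frame: the origin (TCP) lies at the very end of the fingers, on their centre line; the grasp point (between the pads) lies 19 mm behind it (grip_point_offset is the distance from the TCP to the grasp point, in m); z points along the fingers, y is the direction in which the jaws open and shut (so a half turn about z gives the same grasp; the last joint's range is limited). The gripper opens to 85 mm and grips with 20 to 120 N. Pads are 22 mm wide; open, the fingers measure 114 mm over their backs; the gripper's body (76 mm by 85 mm) begins 54 mm behind the grasp point. The pads swing forward as they close: fully open they stand 13 mm farther back than shut.
Start: joints at [1.027, 0.15, 1.437, -0, 1.554, -0.134], TCP at [0.229, 0.527, 0.231] pointing down, gripper open.
Joint ranges: [-2.8, 2.8], [-0.68, 2.1], [0.12, 2.68], [-1.39, 4.53], [0.16, 2.79], [-2.81, 2.81]. Speed limits (rad/s): [1.89, 1.89, 2.22, 3.01, 3.01, 3.01].

INTERFACE

Orientations are given as a rotation vector (axis times angle).
In Python, from station import state, get_image, calibration, finish_job, grip_point_offset gives the robot as it stands. The module is installed in compiled form; this text tells all that it offers.
- The arm moves only by the tool send_rows, never from a script. Its argument "rows" is a list that holds one entry, the list of rows, each a list of 4 numbers: the shift along the tool's x, y, z in mm, then the turn about the tool's z in rad. A call has 1 to 8 rows; each row is the pose to reach, as a shift and turn from the pose commanded when the call began, along the tool's axes at that moment; what a row does not reach only later rows make up. A row lasts 1/10 s, in which the tool goes at most 50 mm and 8.59 degrees, less where a joint would pass 70% of its speed; a pose out of reach is approached as far as the arm can. A call with a gripper value outside its range is refused whole. "fingers" is the opening, from 0 (shut) to 1 (fully open), set as the call begins (left out, the last holds). The fingers move at their own pace and stop on an object; "squeeze" is the grip in N (left out, the last holds). Time passes only in rows, so rows that repeat a pose let the fingers close. It gives the time, the measured TCP pose, the force and the opening at its end, in the units of the state.
- state(): the state, without advancing time (a new reading comes with each control period).
- get_image(name): name is "scene" or "top" or "wrist"; returns the picture (420x560x3 uint8, red, green, blue); there is no depth.
- calibration(name): a dict with "intrinsics" (3x3 intrinsics, pixels), "R" (3x3) and "t" (3): a world point X has camera coordinates R X + t; the wrist camera has in their place "mount" (4x4, takes a point from camera to tool coordinates, whose origin is the TCP and whose axes are the flange's). Camera axes: x right, y down, z forward; pixel columns grow to the right and rows downward; lengths in m; the calibration is good to about 2 mm. A picture is of the moment at which its call begins: read the wrist's pose just before it. calibration takes no time and is no camera call.
- finish_job(): hands the job in, once; it reports no verdict.
The state is a dict: "t": time; "joint_pos": joint angles; "joint_velocities": joint speeds; "joint_torque": joint torques, N m; "ee_pos": TCP position; "ee_rot": TCP orientation; "ft_force": force on the tool from outside, world axes, zero at the start; "ft_torque": the same for the moment, N m; "grip_width": finger opening in m.
Only numpy, scipy, OpenCV 4.12 (cv2) and the standard library are available. Lean on these libraries where they do the work, as an engineer would, in place of code of your own. Each camera call takes 0.05 s, during which the arm holds its last target. There are 200 camera calls.

## Working session

There is one attempt and no reset: what is moved stays moved. The work goes in short steps, Python scripts to look and compute and a tool call to move; the robot and the scene stay as the last step left them, time stands still between calls to the robot, and variables do not carry over. Pictures are saved under pics/ and viewed, about 8 in all and at most 12, crops included, and the job is handed in when it is done.

Besides the shell and the picture viewer there is one more tool, called after "Request:" as a command line: name --argument value ..., lists and objects as JSON in quotes. send_rows: Moves the arm, as the interface text tells. Its arguments: {"type":"object","properties":{"rows":{"type":"array","items":{"type":"array","items":{"type":"array","items":{"type":"number"}}}},"fingers":{"type":"number"},"squeeze":{"type":"number"}},"required":["rows"]}

```bash
mkdir -p pics
python3 - <<'E'
from station import *
import cv2
s=state();print(s)
for n in("scene","top"):
    cv2.imwrite(f"pics/{n}0.png",cv2.resize(get_image(n)[:,:,::-1],(800,600),interpolation=cv2.INTER_CUBIC))
    c=calibration(n);print(n,c["intrinsics"],c["R"],c["t"])
print(calibration("wrist"),grip_point_offset)
E
```

```text
{'t': 0.0, 'joint_pos': array([ 1.02699808e+00,  1.50999646e-01,  1.43802910e+00,  5.27065377e-06,
        1.55379904e+00, -1.33993834e-01]), 'joint_velocities': array([ 1.83918938e-04, -1.40144974e-03,  2.72804494e-04,  6.84225382e-04,
       -4.72840715e-05,  1.30884188e-04]), 'joint_torque': array([-3.62484216e-04, -7.13055182e+01, -5.70865130e+01, -1.05251615e-05,
        8.82267428e-03, -1.32356690e-04]), 'ee_pos': array([0.22898225, 0.5271713 , 0.23066865]), 'ee_rot': array([-6.39139768e-01, -3.07546588e+00,  1.82680300e-03]), 'ft_force': array([ 1.0383454 , -0.05873461,  0.22462361]), 'ft_torque': array([-0.01902473, -0.00218657,  0.01746237]), 'grip_width': 0.08533770206620638}
scene [[504.28369913   0.         280.06311048]
 [  0.         504.28369913 214.10157482]
 [  0.           0.           1.        ]] [[ 0.68122891  0.73206456 -0.00294051]
 [ 0.60905211 -0.56897811 -0.55255718]
 [-0.40618062  0.374627   -0.83346981]] [-0.4690385  -0.27118995  1.35742782]
top [[518.28065879   0.         280.54545069]
 [  0.         518.28065879 206.11078862]
 [  0.           0.           1.        ]] [[ 0.05468106 -0.99848938  0.00537885]
 [-0.97660457 -0.05460303 -0.20799527]
 [ 0.20797477  0.0061204  -0.97811504]] [0.06742498 0.60282472 1.10091544]
{'intrinsics': array([[321.30799678,   0.        , 281.22913644],
       [  0.        , 321.30799678, 208.33362839],
       [  0.        ,   0.        ,   1.        ]]), 'mount': array([[-9.73497641e-05, -9.50037633e-01, -3.12135366e-01,
         8.00237420e-02],
       [ 9.99999178e-01,  3.06587363e-04, -1.24503423e-03,
        -4.21439943e-04],
       [ 1.27852614e-03, -3.12135231e-01,  9.50036822e-01,
        -1.42548406e-01],
       [ 0.00000000e+00,  0.00000000e+00,  0.00000000e+00,
         1.00000000e+00]])} 0.0187
```

View pics/scene0.png

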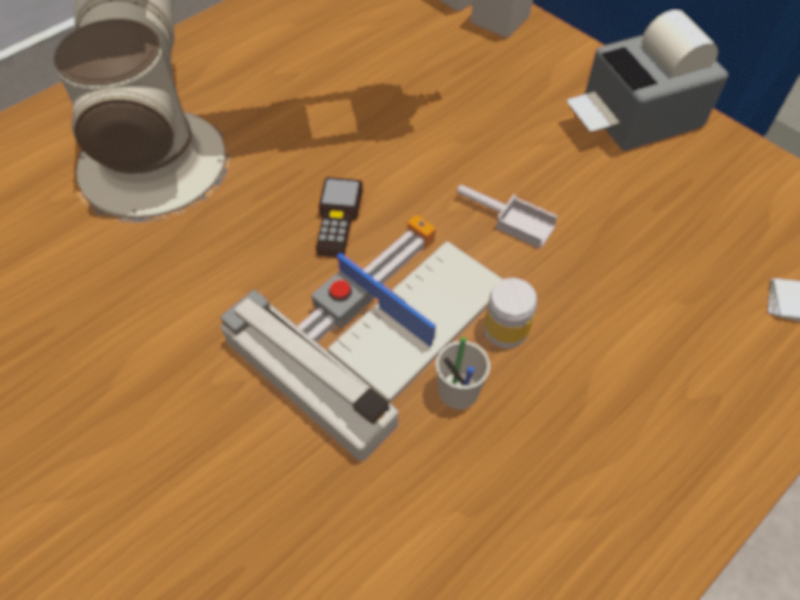

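View pics/top0.png

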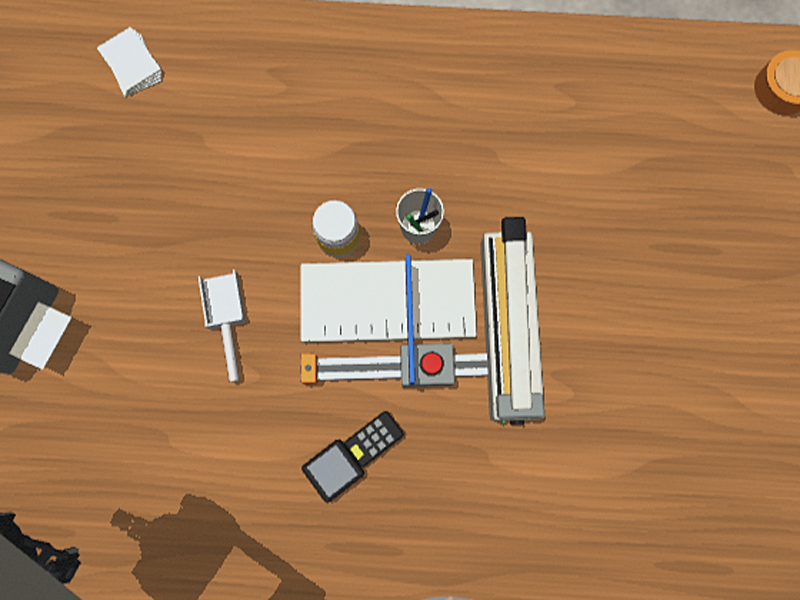

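The scene view shows the red button near (340,289), the end stop near (421,227) and the scanner beside the rail. The top view has the button at (431,363), the end stop at (309,368) and the fence at x≈409. The rail runs roughly along world +y. Next I triangulate the button and end stop.

```bash
cat > h.py <<'E'
from station import *
import cv2,numpy as np
def blob(im,col):
    hsv=cv2.cvtColor(im,cv2.COLOR_RGB2HSV);h,s,v=[hsv[...,i].astype(int) for i in range(3)]
    if col=="red": m=((h<5)|(h>174))&(s>170)&(v>100)
    else: m=(h>=10)&(h<=18)&(s>210)&(v>190)
    n,l,st,c=cv2.connectedComponentsWithStats(m.astype(np.uint8))
    return [(c[i].round(1),st[i]) for i in range(1,n) if st[i,4]>25]
def P(n,pose=None):
    c=calibration(n)
    if n!="wrist": return c["intrinsics"]@np.c_[c["R"],c["t"]]
    T=np.eye(4);T[:3,:3]=cv2.Rodrigues(pose["ee_rot"])[0];T[:3,3]=pose["ee_pos"]
    return c["intrinsics"]@np.linalg.inv(T@c["mount"])[:3]
def tri(P1,u1,P2,u2):
    X=cv2.triangulatePoints(P1,P2,np.array(u1,float).reshape(2,1),np.array(u2,float).reshape(2,1))[:,0];return X[:3]/X[3]
def atz(Pm,u,z):
    A=np.c_[Pm[:,0],Pm[:,1],Pm[:,2]*z+Pm[:,3]];X=np.linalg.solve(A,[*u,1]);return np.r_[X[:2]/X[2],z]
E
python3 - <<'E'
from h import *
s,t=get_image("scene"),get_image("top")
for c in("red","orange"):
    print(c);[print(" s",*b) for b in blob(s,c)];[print(" t",*b) for b in blob(t,c)]
rs=blob(s,"red");rt=blob(t,"red")
Ps,Pt=P("scene"),P("top")
print(tri(Ps,rs[0][0],Pt,rt[0][0]),atz(Pt,rt[0][0],.055),atz(Ps,rs[0][0],.055))
k=.7
print("stop",tri(Ps,np.array([421,224])*k,Pt,np.array([309,368])*k))
print("rail ends top-view z.022",atz(Pt,np.array([320,368])*k,.022),atz(Pt,np.array([485,364])*k,.022))
print("bed edge",atz(Pt,np.array([302,341])*k,.02),atz(Pt,np.array([476,336])*k,.02))
print("fence ends z.086",atz(Pt,np.array([411.5,384])*k,.086),atz(Pt,np.array([408,256])*k,.086))
E
```

```text
red
 s [237.7 202.2] [231 197  14  11 118]
 t [301.7 253.7] [295 247  14  15 162]
orange
 s [294.5 158.7] [287 151  16  13  49]
[0.49548929 0.04869109 0.05313955] [0.49472185 0.04789346 0.055     ] [0.49712368 0.0488859  0.055     ]
stop [0.47867416 0.24033948 0.0392763 ]
rail ends top-view z.022 [0.48001881 0.22293308 0.022     ] [ 0.50097091 -0.03972864  0.022     ]
bed edge [0.52201096 0.25542181 0.02      ] [ 0.54569017 -0.02403956  0.02      ]
fence ends z.086 [0.45689008 0.07688131 0.086     ] [0.65510657 0.09259875 0.086     ]
```

Request:
send_rows --rows '[[[-38,-29,0,-0.06],[-76,-58,0,-0.12],[-114,-88,0,-0.18],[-152,-117,0,-0.24],[-190,-146,0,-0.3],[-228,-175,0,-0.36],[-266,-204,0,-0.42],[-304,-233,0,-0.49]]]' --fingers 0 --squeeze 40

```text
t: 1.0
ee_pos: [0.4155, 0.1907, 0.2314]
ee_rot: [-0.13, 3.139, 0.0]
ft_force: [1.1, 0.1, 0.4]
grip_width: -0.0001
```

Run:
```python
from h import *
s=state();R=cv2.Rodrigues(s["ee_rot"])[0];print(s["t"],s["ee_pos"],s["ft_force"],s["grip_width"]);print(R.round(3))
print(R.T@(np.array([.494,.056,.12])-s["ee_pos"])*1e3)
```

```text
1.0 [0.41554947 0.19070457 0.23140637] [1.09657786 0.07272522 0.39735654] -0.00014206209312846572
[[-0.997 -0.083  0.   ]
 [-0.083  0.997  0.   ]
 [-0.     0.    -1.   ]]
[ -66.99860156 -140.73922376  111.42191007]
```

Request:
send_rows --rows '[[[-20,-40,0,0],[-40,-80,15,0],[-55,-115,40,0],[-65,-136,65,0],[-67,-141,80,0],[-67,-141,80,0],[-67,-141,80,0]]]'

```text
t: 1.7
ee_pos: [0.4931, 0.0576, 0.1518]
ee_rot: [0.126, -3.139, -0.0]
ft_force: [-0.2, 0.0, 0.5]
grip_width: -0.0003
```

Run:
```python
from h import *
s=state();im=get_image("wrist");t=get_image("top");sc=get_image("scene")
print(s["ee_pos"],s["ft_force"])
Pw,Pt,Ps=P("wrist",s),P("top"),P("scene")
b=blob(im,"red");print(b,blob(t,"red"),blob(sc,"red"))
R=cv2.Rodrigues(s["ee_rot"])[0]
for z in(.052,.058):print(z,atz(Pw,b[0][0],z))
print("from text heights tcp px",Pw@np.r_[s["ee_pos"],1])
cv2.imwrite("pics/w1.png",im[:,:,::-1])
```

```text
[0.49311305 0.05760035 0.15175025] [-0.24018128  0.01475543  0.54516455]
[(array([270., 211.]), array([ 251,  193,   39,   37, 1163], dtype=int32))] [] [(array([237.8, 202. ]), array([232, 197,  13,  11, 112], dtype=int32))]
0.052 [0.49530872 0.04813185 0.052     ]
0.058 [0.49327611 0.04820023 0.058     ]
from text heights tcp px [45.28617942 43.64663713  0.16043553]
```

View pics/w1.png

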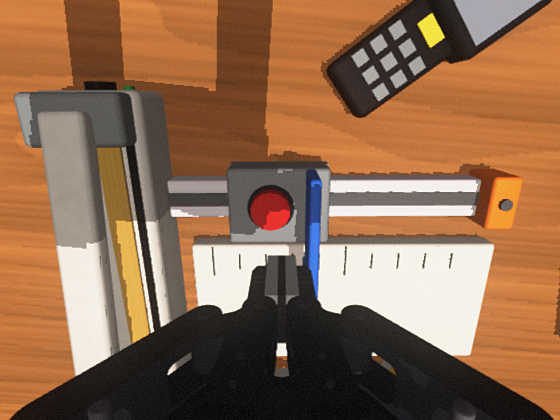

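The wrist view has the button at (270,211), the fence at x≈313, the orange stop face at x≈480 and the fingertips at (283,270). The button comes out at (0.494, 0.048), which agrees with the first estimate. I descend onto it.

Request:
send_rows --rows '[[[0,-3,30,0],[0,-3,60,0],[0,-3,80,0],[0,-3,88,0],[0,-3,91,0],[0,-3,94,0],[0,-3,96,0],[0,-3,96,0]]]'

```text
t: 2.65
ee_pos: [0.494, 0.0545, 0.0561]
ee_rot: [-0.126, 3.137, -0.0]
ft_force: [0.1, 1.3, 4.8]
grip_width: 0.0
```

Request:
send_rows --rows '[[[0,0,2,0],[0,0,4,0],[0,0,5,0],[0,0,5,0]]]'

```text
t: 3.05
ee_pos: [0.4941, 0.0543, 0.0518]
ee_rot: [-0.126, 3.137, -0.0]
ft_force: [-4.7, 0.6, 16.9]
grip_width: -0.0
```

Request:
send_rows --rows '[[[0,2,0,0],[0,6,0,0],[0,11,0,0],[0,16,0,0],[0,22,0,0],[0,28,0,0],[0,34,0,0],[0,40,0,0]]]'

```text
t: 3.85
ee_pos: [0.4908, 0.0942, 0.0519]
ee_rot: [-0.126, 3.137, -0.001]
ft_force: [-6.0, -3.0, 18.9]
grip_width: 0.0
```

Run:
```python
from h import *
s=state();im=get_image("wrist");print(s["ee_pos"],s["ft_force"])
cv2.imwrite("pics/w2.png",im[:,:,::-1])
```

```text
[0.49081386 0.09423718 0.05185739] [-6.00578388 -3.04232516 18.90507749]
```

View pics/w2.png

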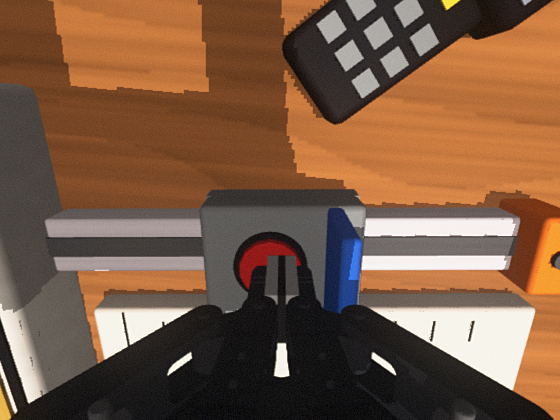

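The carriage is moving with the fingertip: button at (268,265), fence at x≈340, end stop at x≈515. I keep pushing.

Request:
send_rows --rows '[[[0,6,0,0],[0,14,0,0],[0,22,0,0],[0,30,0,0],[0,38,0,0],[0,45,0,0],[0,51,0,0],[0,56,0,0]]]'

```text
t: 4.7
ee_pos: [0.4861, 0.1503, 0.0518]
ee_rot: [-0.126, 3.138, -0.0]
ft_force: [-6.7, -2.3, 18.4]
grip_width: -0.0
```

Request:
send_rows --rows '[[[0,5,0,0],[0,10,0,0],[0,15,0,0],[0,19,0,0],[0,23,0,0],[0,26,0,0],[0,28,0,0],[0,30,0,0]]]'

```text
t: 5.5
ee_pos: [0.4836, 0.18, 0.0518]
ee_rot: [-0.126, 3.138, -0.0]
ft_force: [-7.7, -2.3, 19.9]
grip_width: -0.0002
```

Request:
send_rows --rows '[[[0,1.5,0,0],[0,3,0,0],[0,4.5,0,0],[0,6,0,0],[0,7,0,0],[0,8,0,0],[0,9,0,0],[0,9,0,0]]]'

```text
t: 6.3
ee_pos: [0.4831, 0.1883, 0.0518]
ee_rot: [-0.126, 3.138, -0.002]
ft_force: [-6.2, -8.0, 18.9]
grip_width: -0.0001
```

Run:
```python
from h import *
s=state();im=get_image("wrist");print(s["ee_pos"],s["ft_force"])
cv2.imwrite("pics/w3.png",im[:,:,::-1])
```

```text
[0.48307308 0.18834164 0.05181178] [-6.20171882 -8.00443025 18.86428463]
```

View pics/w3.png

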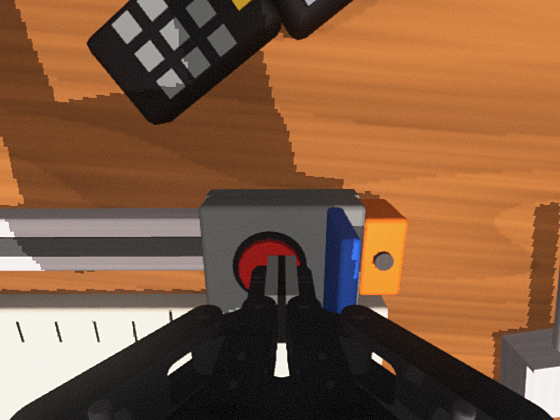

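The carriage is now against the orange stop at x≈362, and the sideways force rose from 2 to 8 N, which fits. I press in slightly more, hold, then lift straight up.

Request:
send_rows --rows '[[[0,1,0,0],[0,2,0,0],[0,3,0,0],[0,3,0,0],[0,3,0,0]]]'

```text
t: 6.85
ee_pos: [0.4835, 0.1912, 0.0518]
ee_rot: [-0.126, 3.136, -0.002]
ft_force: [-1.1, -9.2, 15.7]
grip_width: -0.0001
```

Request:
send_rows --rows '[[[0,0,-3,0],[0,0,-8,0],[0,0,-20,0],[0,0,-45,0],[0,0,-80,0],[0,0,-100,0],[0,0,-100,0],[0,0,-100,0]]]'

```text
t: 7.65
ee_pos: [0.4823, 0.192, 0.1507]
ee_rot: [-0.126, 3.139, 0.0]
ft_force: [-0.5, 0.3, -0.4]
grip_width: -0.0005
```

Run:
```python
from h import *
s=state();im=get_image("wrist");sc=get_image("scene");print(s["t"],s["ee_pos"],s["ft_force"])
Pw,Ps=P("wrist",s),P("scene");b=blob(im,"red")[0][0];c=blob(sc,"red")[0][0]
print(b,c,tri(Ps,c,Pw,b),atz(Pw,b,.058))
a=cv2.resize(sc[100:300,150:400],(500,400));
cv2.imwrite("pics/w4.png",im[:,:,::-1]);cv2.imwrite("pics/s4.png",cv2.resize(sc[110:290,150:390],(800,600),interpolation=2)[:,:,::-1])
```

```text
7.65 [0.48227676 0.19198807 0.15069171] [-0.52506682  0.29315614 -0.41304505]
[268.6 210.9] [278.  167.5] [0.4845794  0.18262309 0.05315078] [0.48215002 0.18152222 0.058     ]
```

View pics/w4.png

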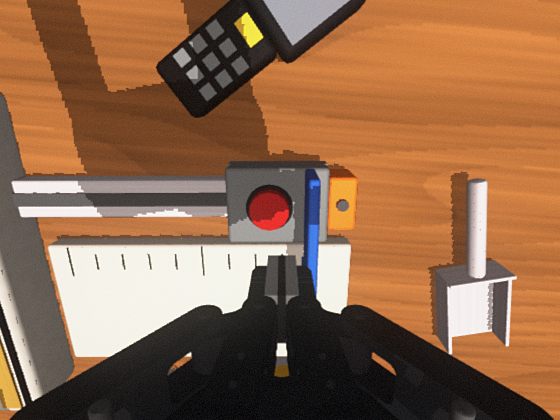

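View pics/s4.png

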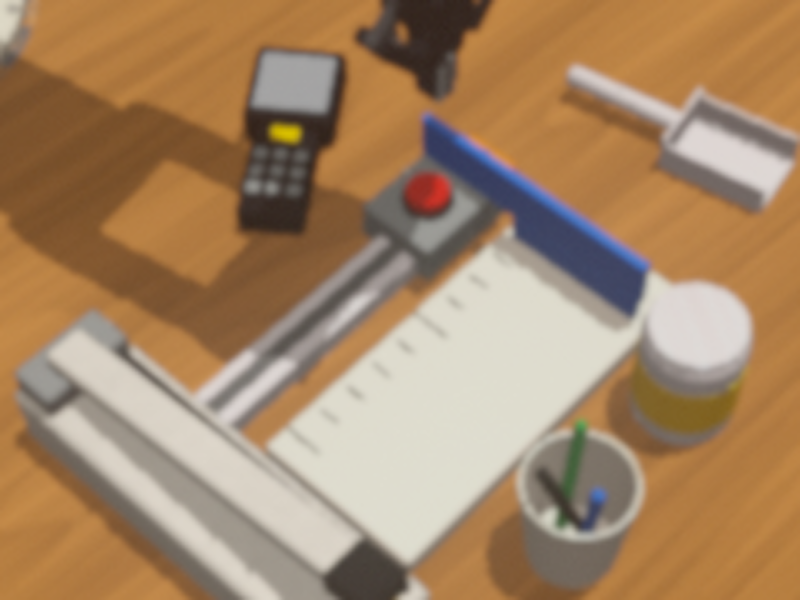

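The carriage sits flush against the orange stop with no visible gap at x≈328. The button is up at (269,211), and nothing else has moved. The fingertip slid about 4 mm relative to the button at the end of the push, which fits the stop having blocked the carriage.

```bash
python3 -c "
from station import *
print(finish_job())"
```

```text
the job is handed in; nothing more can be done
None
```

The carriage is against the orange end stop with the lock button back up, and the job is handed in at about 7.7 s of the 37 s allowed. With the fingers shut, I pressed the red button fully down (17–20 N, TCP at z = 0.052 m), slid the carriage about 134 mm along the rail, pressed it into the stop and lifted straight up.

**Against the stop:** the sideways force rose from about 2 N to 9 N at the end. The last wrist picture shows no gap between carriage and stop. The button ended at about (0.482, 0.1815), where I expected y ≈ 0.18.

**Button up:** it looks raised in the last wrist and scene pictures. Triangulating it gave a height of 53 mm against the stated 58 mm. The first triangulation, before any contact, read the same 53 mm, so I take this as measurement bias.

**Nothing touched:** the force on the tool read about zero with the arm 100 mm clear. The scanner, tin, pot and scoop look unmoved in the pictures, though I did not measure their positions.

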